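# Check a sloping grill plate with a contact thermometer

## Task

Draw the contact thermometer out of its holder and check the sloping grill plate at its two marks: first hold the tip on the square mark for a good second, then lift it clear of the plate and hold it on the ring mark. At each mark keep the tip inside the outline and the thermometer square to the sloping plate (not upright), pressing lightly so that the sprung tip goes about half way in; do not drag the tip over the plate and leave everything else where it is. Finish while still holding the thermometer pressed on the ring mark.

Things in the scene. Friction and masses are not known exactly. Their poses are not given: they have to be found in the camera images.
- thermometer: Loose contact thermometer, 122 mm long, 105 to 175 g, upright in the holder. Origin at the free end of its relaxed tip; z up along its axis. z 54 to 122 mm: white handle, 26 x 26 mm square, flat faces square to its x and y axes (dark window on -x); grip it across two parallel faces, 90 mm above the origin. z 15 to 54 mm: steel stem, 14 mm thick; below it the sprung tip, 9 mm thick, round end.
- sprung_tip (a joint): How far the sprung tip is pushed into the stem: 0 m = out (relaxed), 0.012 m = fully in. Half way in is 0.006. The spring gives 0.7 N at first touch and 0.35 N more per mm: 2.8 N half way in, 4.9 N fully in.
- tip_end (a point): The round free end of the sprung tip, which moves in with it; on the thermometer's axis.
- holder: Fixed black block 64 x 64 mm, 68 mm high (foot 78 x 78 mm). Origin at the centre of its underside. A round well, 19 mm wide and 60 mm deep, opens in the middle of its top; the thermometer's stem hangs 54 mm deep in it and the handle's lower end rests on the top. Pull straight up at least 60 mm to free it.
- grill: Fixed table-top grill, 150 x 240 mm (side grips to 276 mm); origin on the worktop under the plate's middle, x from low front to high back edge, y along its width. Its dark, hard steel plate, 140 x 230 mm, slopes 0.21 rad (12 degrees): low at -x, high at +x, level along y. The plate's middle is 56 mm above the worktop; a 4 mm rim stands round back and sides.
- ring_mark: Thin bright round outline let into the plate, 25 mm across outside, 20 mm inside; origin at its centre on the plate's surface; z is the plate's normal, x runs up the slope. Lies in the middle of the slope, 55 mm left or right of the plate's middle.
- square_mark: Thin bright square outline let into the plate, 25 mm wide outside, 20 mm inside; origin at its centre on the plate's surface; z is the plate's normal, x runs up the slope. On the other side of the plate's middle, 110 mm from the ring mark.
- salt_shaker: Bystander, glass salt shaker with a metal top, 44 mm thick, 90 mm high, left of the grill. Origin at its underside.
- pepper_mill: Bystander, dark wooden pepper mill, 58 mm thick, 150 mm high, left of the grill. Origin at its underside.
- mug: Bystander, green mug, 86 mm wide, 94 mm high, on the right behind the holder. Origin at its underside.
Not all that is in view belongs to the job. There is more than one size of the thermometer; the one meant has the size given above.

How it is judged:
By the outcome, as a careful person would: the job done as asked, in the order asked, and still so for the second after the job is handed in, while the arm keeps its last pose, push and grip.
It also fails if it takes over 48 s, if anything falls off the work surface, if the arm or the gripper's body presses on something with over 40 N, if the wrist force passes 120 N, or if a joint passes its speed limit or range.

## Robot

A 6-joint arm with a two-finger parallel gripper is mounted at the origin on a cart in front of the work surface, level with it; the furniture and walls round the work are solid. World frame = base frame: x ahead of the robot, y to its left, z up, the work surface at z = 0. Lengths are in mm, angles in degrees, forces in N, time in s.
With the tool pointing down it reaches from about 300 to 850 mm from the base axis. Payload 4.2 kg.
Tool frame: the origin (TCP) lies midway between the tips of the shut fingers; the grasp point (between the pads) lies 19 mm behind it (pinch_z is the distance from the TCP to the grasp point, in mm); z points along the fingers, y is the line along which they close (so a half turn about z gives the same grasp; the last joint's range is limited). The gripper opens to 91 mm and grips with 3 to 60 N. Pads are 32 mm wide; open, the fingers measure 118 mm over their backs; the gripper's body (76 mm by 178 mm) begins 60 mm behind the grasp point.
Start: joints at [-66.291, 18.312, 89.639, -0, 72.044, -1.146], TCP at [241.69, -521.756, 213.976] pointing down, gripper open.
Joint ranges: [-177.97, 177.97], [-48.28, 115.42], [12.27, 149.76], [-77.06, 257.06], [2.81, 150.46], [-146.56, 146.56]. Speed limits (degrees/s): [147.25, 147.25, 180, 180, 180, 180].

## Interface

Orientations are given as [roll, pitch, yaw] about the fixed x, y, z axes, in that order (R = Rz(yaw) Ry(pitch) Rx(roll)).
In Python, from workcell import * gives the robot as it stands.
- The arm moves only by the tool step_arm, never from a script. Its argument "steps" is a list of rows, each a list of 7 numbers: the turn, a rotation vector about the tool's x, y, z in degrees, then the shift along the tool's x, y, z in mm, then the opening, from 0 (shut) to 1 (fully open). In form: [[rx, ry, rz, x, y, z, hand], ...]. A call has exactly 8 rows; each row shifts and turns the commanded pose from where the row before left it, along the tool's axes as they then stand; what a row does not reach is not made up. A row lasts 1/8 s, in which the tool goes at most 62.5 mm and 10.7 degrees, less where a joint would pass 70% of its speed; a pose out of reach is approached as far as the arm can. A call is refused whole if a number of a shift passes 62.5 or a number of a turn 10.7, either way. A call with a gripper value outside its range is refused whole. The fingers move at their own pace and stop on an object; "force" is the grip in N (left out, the last holds). Time passes only in rows, so rows that do not move let the fingers close, or fill a call up. It gives the time, the measured TCP pose, the force, the opening and the grip force at its end, in the units of the state.
- state(): the state, without advancing time (a new reading comes with each control period).
- grab_frame(name): name is "scene" or "top" or "wrist"; returns a dict with "image" (384x512x3 uint8, blue, green, red), "fovy" (degrees; the focal length in pixels is half the picture's height over the tangent of half this angle, whatever the lens; pixels are square), "cx", "cy" (the principal point, pixels), "origin" and "rotation" of the camera in the world; the wrist camera has in their place "tool_from_camera" (4x4, takes a point from camera to tool coordinates, whose origin is the TCP and whose axes are the flange's). Camera axes: x right, y down, z forward; pixel columns grow to the right and rows downward; lengths in mm; the calibration is good to about 2 mm. A picture is of the moment at which its call begins: read the wrist's pose just before it. There is no depth.
- job_done(): hands the job in; it is judged then, once.
The state is a dict: "time_s": time; "qpos": joint angles; "qvel": joint speeds; "effort": joint torques, N m; "ee_pos": TCP position; "ee_rot": TCP orientation; "force": force on the tool from outside, world axes, zero at the start; "torque": the same for the moment, N m; "gripper_width": finger opening in mm; "gripper_force": force on a finger pad.
Only numpy, scipy, OpenCV 4.12 (cv2) and the standard library are available. Lean on these libraries where they do the work, as an engineer would, in place of code of your own. Each camera call takes 0.05 s, during which the arm holds its last target. There are 200 camera calls.

## Working session

There is one attempt and no reset: what is moved stays moved. The work goes in short steps, Python scripts to look and compute and a tool call to move; the robot and the scene stay as the last step left them, time stands still between calls to the robot, and variables do not carry over. Pictures are saved under pics/ and viewed, at most 11 in all, crops included, and the job is handed in when it is done.

Besides the shell and the picture viewer there is one more tool, called after ">>>" by a JSON object that holds its "fn" and its "kwargs". step_arm: Moves the arm, as the interface text tells. Its arguments: {"type":"object","properties":{"steps":{"type":"array","items":{"type":"array","items":{"type":"number"}}},"force":{"type":"number"}},"required":["steps"]}

```bash
ls; mkdir -p pics; cat > h.py <<'E'
from workcell import *
import numpy as np, cv2
from scipy.spatial.transform import Rotation as R
def cam(n):
    s=state(); f=grab_frame(n); f['f']=f['image'].shape[0]/2/np.tan(np.radians(f['fovy'])/2)
    if 'origin' not in f:
        T=np.eye(4);T[:3,:3]=R.from_euler('xyz',s['ee_rot'],degrees=True).as_matrix();T[:3,3]=s['ee_pos']
        W=T@np.array(f['tool_from_camera']);f['origin']=W[:3,3];f['rotation']=W[:3,:3]
    f['origin']=np.array(f['origin']);f['rotation']=np.array(f['rotation']);return f
def ray(f,u,v):
    d=f['rotation']@np.array([(u-f['cx'])/f['f'],(v-f['cy'])/f['f'],1]);return f['origin'],d/np.linalg.norm(d)
def onz(f,u,v,z):
    o,d=ray(f,u,v);return o+d*(z-o[2])/d[2]
def tri(rs):
    A=np.zeros((3,3));b=np.zeros(3)
    for o,d in rs:
        P=np.eye(3)-np.outer(d,d);A+=P;b+=P@o
    x=np.linalg.solve(A,b);return x,[round(float(np.linalg.norm((np.eye(3)-np.outer(d,d))@(x-o))),1) for o,d in rs]
def proj(f,p):
    c=f['rotation'].T@(np.array(p)-f['origin']);return c[:2]/c[2]*f['f']+[f['cx'],f['cy']]
E
python3 - <<'E'
from h import *
s=state();print(s)
a=[]
for n in('scene','top'):
    f=cam(n);cv2.imwrite(f'pics/{n}0.png',f['image']);print(n,f['fovy'],f['cx'],f['cy'],f['origin'].round(1),f['rotation'].round(3).tolist());a.append(f['image'])
cv2.imwrite('pics/both.png',cv2.resize(np.vstack(a),None,fx=.78,fy=.78))
E
```

```text
pics
{'time_s': 0.0, 'qpos': array([-6.62916014e+01,  1.83509600e+01,  8.97046202e+01, -2.41431866e-03,
        7.20433868e+01, -1.14586414e+00]), 'qvel': array([-0.03962758,  0.05193926, -0.05776242,  0.02455985, -0.10755026,
        0.0104785 ]), 'effort': array([ 5.51122207e-05, -4.12457085e+01, -2.31971544e+01,  7.25796609e-02,
        4.56606550e-02, -1.60944396e-04]), 'ee_pos': array([ 241.47121711, -521.30010734,  213.13920335]), 'ee_rot': array([-1.79901007e+02,  3.15851678e-04,  2.48550094e+01]), 'force': array([-0.21098602,  0.09047767,  0.01631157]), 'torque': array([-0.00841146,  0.02622174, -0.01163881]), 'gripper_force': 0.0, 'gripper_width': 90.9794465248895}
scene 57.42071937122449 253.8156475527003 189.16097699641261 [ 38.6 585.4 826.8] [-130.311, 0.922, -149.717]
top 45.81313581553997 260.74875356983324 193.55246795090807 [ 132.1 -180.1 1652. ] [-166.702, -0.278, -90.252]
```

```bash
sed -i "s/f\['rotation'\]=np.array(f\['rotation'\]);return f/r=np.array(f['rotation']);f['rotation']=r if r.ndim==2 else R.from_euler('xyz',r,degrees=True).as_matrix();return f/" h.py
python3 - <<'E'
from h import *
f=cam('wrist');cv2.imwrite('pics/wrist0.png',f['image']);print({k:v for k,v in f.items() if k!='image'})
E
```

```text
{'fovy': 68.74076458411542, 'cx': 255.09237453886192, 'cy': 189.842729418059, 'tool_from_camera': array([[ 9.10622672e-04, -9.71367832e-01, -2.37578839e-01,
         6.59988051e+01],
       [ 9.99999226e-01,  6.83085953e-04,  1.04005157e-03,
        -2.86493838e-01],
       [-8.47985875e-04, -2.37579603e-01,  9.71367702e-01,
        -1.71689741e+02],
       [ 0.00000000e+00,  0.00000000e+00,  0.00000000e+00,
         1.00000000e+00]]), 'f': np.float64(280.72010796069594), 'origin': array([ 301.37696456, -493.59367853,  384.91321414]), 'rotation': array([[ 4.21134684e-01, -8.80968451e-01, -2.15731700e-01],
       [-9.06997858e-01, -4.09227254e-01, -9.94381275e-02],
       [-6.81437919e-04,  2.37545034e-01, -9.71376288e-01]])}
```

View pics/both.png

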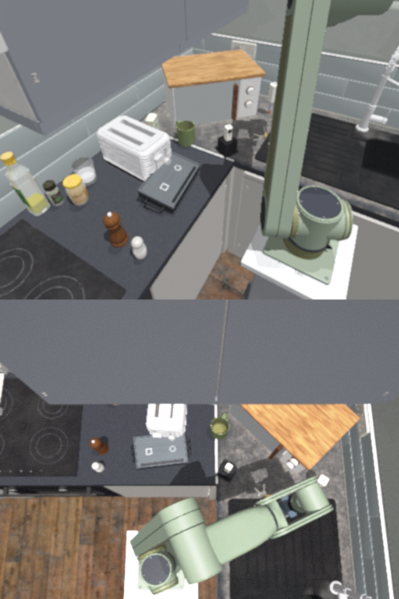

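```bash
python3 - <<'E'
import cv2,numpy as np
s=cv2.imread('pics/scene0.png')[130:280,140:400];t=cv2.imread('pics/top0.png')[130:270,100:460]
w=cv2.imread('pics/wrist0.png')
a=cv2.resize(s,(520,300),interpolation=cv2.INTER_CUBIC);b=cv2.resize(t,(771,300),interpolation=cv2.INTER_CUBIC)
c=np.zeros((600,800,3),np.uint8);c[:300,:520]=a;c[300:,:771]=b;c[:210,520:]=cv2.resize(w,(280,210));cv2.imwrite('pics/c1.png',c)
E
```

```text
(no output)
```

View pics/c1.png

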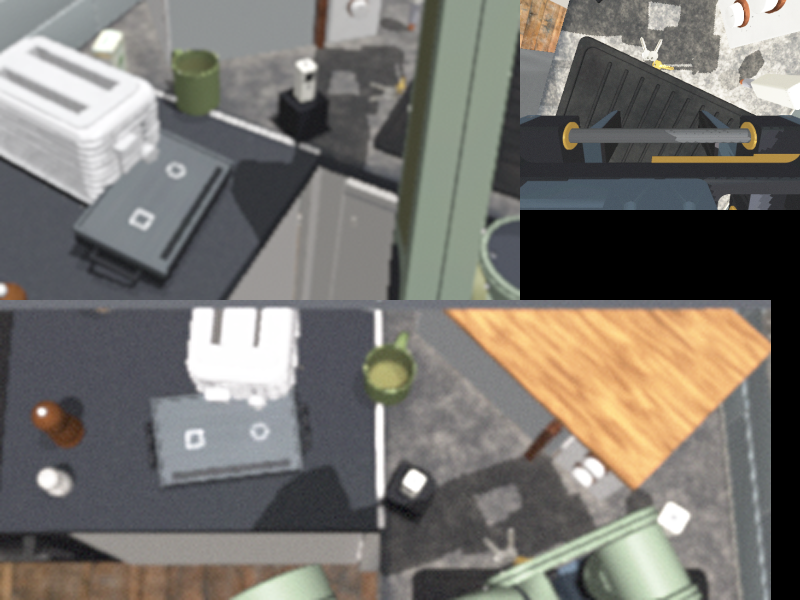

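```bash
python3 - <<'E'
from h import *
S=cam('scene');T=cam('top')
def full(k,u,v): return (140+u/2,130+v/2) if k=='s' else (100+u/2.142,130+(v-300)/2.142)
for n,a,b in [('handle top',(305,61),(414,481)),('square',(142,219),(194,439)),('ring',(176,170),(260,431)),('mug top',(196,55),(391,362))]:
    print(n,tri([ray(S,*full('s',*a)),ray(T,*full('t',*b))]))
print(onz(T,*full('t',590,468),120),onz(T,*full('t',675,517),120))
E
```

```text
handle top (array([ 416.98599522, -298.5246354 ,  140.46951638]), [0.9, 0.9])
square (array([504.26949192,  63.07512922,  54.55749325]), [1.2, 1.2])
ring (array([518.12970144, -47.63463711,  53.06687453]), [1.2, 1.2])
mug top (array([ 621.03648268, -269.02911946,  102.78497649]), [3.9, 3.9])
[ 440.20787875 -583.75441586  120.        ] [ 360.37391322 -714.01746674  120.        ]
```

>>> {"fn": "step_arm", "kwargs": {"steps": [[0,0,0,23,-16,-15,1],[0,0,0,23,-16,-15,1],[0,0,0,23,-16,-15,1],[0,0,0,23,-16,-15,1],[0,0,0,23,-16,-15,1],[0,0,0,23,-16,-15,1],[0,0,0,23,-16,-15,1],[0,0,0,23,-16,-15,1]]}}

```text
time_s: 1.25
ee_pos: [355.2, -327.3, 334.4]
ee_rot: [180.0, -0.0, 24.9]
force: [0.0, -0.6, 0.1]
gripper_width: 91.2
gripper_force: 0.0
```

```bash
python3 - <<'E'
from h import *
s=state();print(s['ee_pos'],s['ee_rot'],s['qpos'])
f=cam('wrist');cv2.imwrite('pics/w1.png',f['image']);print(proj(f,[417,-298,136]))
cv2.imwrite('pics/w1b.png',cv2.resize(f['image'],None,fx=1.5,fy=1.5))
E
```

```text
[ 355.15819121 -327.34937822  334.39586024] [ 1.79999802e+02 -2.17739963e-03  2.48501832e+01] [-4.40324296e+01  6.70984900e+00  8.78107708e+01  1.96595988e-03
  8.54784111e+01  2.11172322e+01]
[254.56803701 119.21614347]
```

View pics/w1b.png

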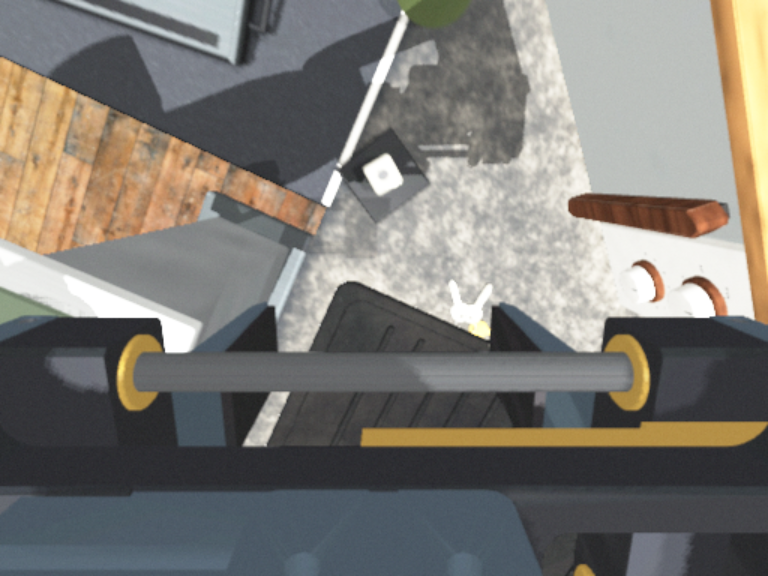

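The holder, with the white square handle in it, is at (382,173) in this 1.5x picture. Things that could be mistaken for it: the white oven knobs at (640,282) and (697,297), and the keys at (467,310). In the top view there is also a white block at about (415,231). The only object standing in the black block is at (382,173).

```bash
python3 - <<'E'
from h import *
f=cam('wrist');im=f['image']
x0,y0=215,80;c=im[y0:155,x0:295]
g=cv2.cvtColor(c,cv2.COLOR_BGR2GRAY)
m=(g>175).astype(np.uint8)
n,l,st,ce=cv2.connectedComponentsWithStats(m)
for i in range(1,n):
    if st[i,4]>50: print(i,st[i],ce[i]+[x0,y0])
i=l[115-y0,250-x0] if l[115-y0,250-x0] else np.argmin([np.hypot(*(ce[k]+[x0-254,y0-116])) if k else 99 for k in range(n)])
cn=cv2.findContours((l==i).astype(np.uint8),0,1)[0];cn=max(cn,key=len)
b=cv2.boxPoints(cv2.minAreaRect(cn))+[x0,y0];print(b)
P=np.array([onz(f,u,v,136) for u,v in b]);print(P.round(1),P.mean(0).round(1))
for k in range(2):
    e=P[k+1]-P[k];print(np.linalg.norm(e),np.degrees(np.arctan2(e[1],e[0])))
cv2.imwrite('pics/crop.png',cv2.resize(c,None,fx=7,fy=7,interpolation=cv2.INTER_CUBIC))
E
```

```text
1 [ 11   0  21  35 194] [236.32474227  95.79381443]
4 [ 58  27  22  48 580] [286.79482759 135.65517241]
5 [ 29  28  26  26 427] [256.735363   120.40046838]
6 [  1  37  13  24 143] [222.27272727 128.74125874]
10 [ 37  63  25  12 144] [264.85416667 150.23611111]
[[242.56923294 116.24615479]
 [260.33845901 106.09230804]
 [270.86153793 124.50769043]
 [253.09231186 134.66153717]]
[[ 416.7 -280.3  136. ]
 [ 437.7 -295.6  136. ]
 [ 422.8 -317.7  136. ]
 [ 401.3 -302.3  136. ]] [ 419.6 -299.   136. ]
25.97639620298703 -36.168186619862475
26.644069922403684 -124.01220055161536
```

View pics/crop.png

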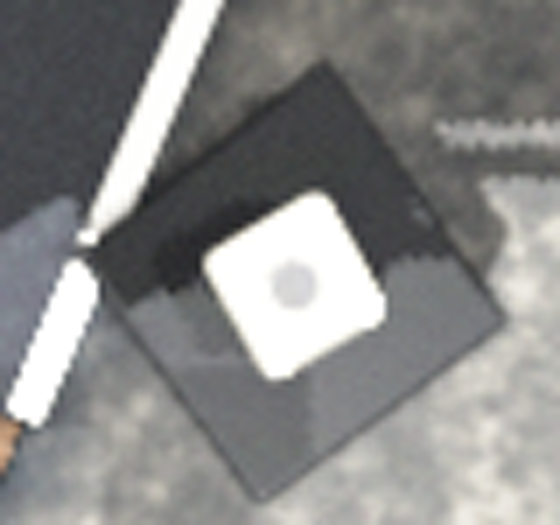

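>>> {"fn": "step_arm", "kwargs": {"steps": [[0,0,0,4.5,8,18.5,1],[0,0,0,4.5,8,18.5,1],[0,0,0,4.5,8,18.5,1],[0,0,0,4.5,8,18.5,1],[0,0,-10.2,0,0,0,1],[0,0,-10.2,0,0,0,1],[0,0,-10.1,0,0,0,1],[0,0,0,0,0,0,1]]}}

```text
time_s: 2.35
ee_pos: [384.0, -350.2, 259.2]
ee_rot: [-179.9, 0.0, 55.2]
force: [-0.6, -0.5, -0.8]
gripper_width: 91.2
gripper_force: 0.0
```

```bash
python3 - <<'E'
from h import *
for k in range(2):
    s=state();print(s['ee_pos'],s['ee_rot'])
    f=cam('wrist');im=f['image']
    pc=proj(f,[419.6,-299,136]).astype(int);print(pc)
    m=((cv2.cvtColor(im,cv2.COLOR_BGR2GRAY)>175)).astype(np.uint8)
    n,l,st,ce=cv2.connectedComponentsWithStats(m)
    i=min(range(1,n),key=lambda k:np.hypot(*(ce[k]-pc)) if st[k,4]>200 else 1e9);print(st[i],ce[i])
    cn=max(cv2.findContours((l==i).astype(np.uint8),0,1)[0],key=len)
    b=cv2.boxPoints(cv2.minAreaRect(cn));P=np.array([onz(f,u,v,136) for u,v in b]);print(b.round(1),P.round(1),P.mean(0).round(1))
    for k in range(2):
        e=P[k+1]-P[k];print(np.linalg.norm(e),np.degrees(np.arctan2(e[1],e[0])))
x,y=pc;cv2.imwrite('pics/crop2.png',cv2.resize(im[max(0,y-70):y+70,x-70:x+70],None,fx=4,fy=4,interpolation=cv2.INTER_CUBIC));cv2.imwrite('pics/w2.png',im)
E
```

```text
[ 383.98339255 -350.23904396  259.21632789] [-1.79935342e+02  2.17900245e-02  5.52043416e+01]
[255 124]
[243 112  26  26 610] [255.14262295 124.1295082 ]
[[243. 112.]
 [268. 112.]
 [268. 137.]
 [243. 137.]] [[ 416.4 -281.4  136. ]
 [ 437.2 -295.8  136. ]
 [ 423.2 -316.4  136. ]
 [ 402.  -301.7  136. ]] [ 419.7 -298.8  136. ]
25.31738257367109 -34.74362318729988
24.91915006106069 -124.11536513332366
[ 384.10371664 -350.14926963  259.38815233] [-1.79951587e+02  1.64286674e-02  5.51513131e+01]
[255 124]
[243 112  25  26 612] [254.99183007 124.34150327]
[[243. 112.]
 [267. 112.]
 [267. 137.]
 [243. 137.]] [[ 416.6 -281.3  136. ]
 [ 436.6 -295.2  136. ]
 [ 422.6 -315.8  136. ]
 [ 402.2 -301.6  136. ]] [ 419.5 -298.5  136. ]
24.319435065281457 -34.7961595516819
24.93421429244338 -124.21726593843478
```

View pics/crop2.png

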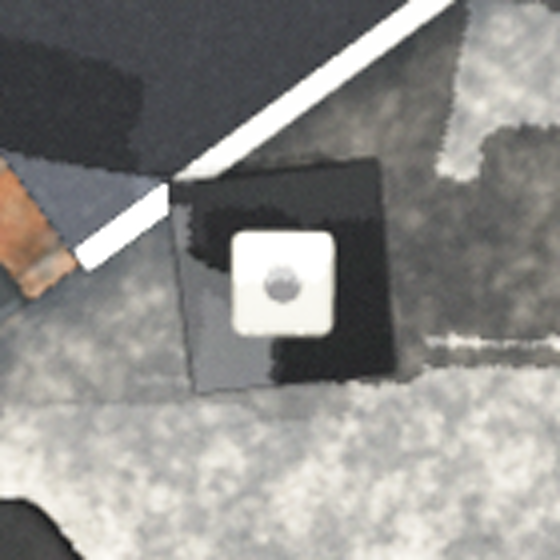

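>>> {"fn": "step_arm", "kwargs": {"steps": [[0,0,0,20,0,0,1],[0,0,0,21.5,0,0,1],[0,0,0,21,0,20,1],[0,0,0,0,0,30,1],[0,0,0,0,0,35,1],[0,0,0,0,0,35,1],[0,0,0,0,0,30,1],[0,0,0,0,0,24,1]]}}

```text
time_s: 3.45
ee_pos: [419.7, -298.3, 84.6]
ee_rot: [-179.9, 0.0, 55.2]
force: [0.7, 0.1, 0.5]
gripper_width: 91.1
gripper_force: 0.0
```

>>> {"fn": "step_arm", "kwargs": {"steps": [[0,0,0,0,0,0,1],[0,0,0,0,0,0,0.6],[0,0,0,0,0,0,0.4],[0,0,0,0,0,0,0.3],[0,0,0,0,0,0,0.2],[0,0,0,0,0,0,0.2],[0,0,0,0,0,0,0.15],[0,0,0,0,0,0,0.1]], "force": 20}}

```text
time_s: 4.45
ee_pos: [420.2, -298.3, 85.9]
ee_rot: [180.0, 0.0, 55.4]
force: [-0.7, 0.5, -0.5]
gripper_width: 25.7
gripper_force: 20.0
```

>>> {"fn": "step_arm", "kwargs": {"steps": [[0,0,0,0,0,-3,0],[0,0,0,0,0,-12,0],[0,0,0,0,0,-15,0],[0,0,0,0,0,-20,0],[0,0,0,0,0,-25,0],[0,0,0,0,0,-25,0],[0,0,0,0,0,-25,0],[0,0,0,0,0,-20,0]]}}

```text
time_s: 5.45
ee_pos: [420.4, -298.5, 233.4]
ee_rot: [179.9, 0.0, 55.4]
force: [0.5, -0.1, -0.9]
gripper_width: 26.1
gripper_force: 20.0
```

```bash
python3 - <<'E'
from h import *
F=[]
for k in range(10):
    f=cam('scene');F.append(np.r_[state()['force'],state()['ee_pos']])
F=np.array(F);print(F.mean(0).round(2),F.std(0).round(2));s=state();print(s['qpos'],s['gripper_width'],s['time_s'])
cv2.imwrite('pics/s2.png',f['image']);t=cam('top');cv2.imwrite('pics/t2.png',t['image'])
p=proj(f,s['ee_pos']).astype(int);print(p)
w=cam('wrist')['image']
c=np.zeros((600,800,3),np.uint8)
c[:400,:400]=cv2.resize(f['image'][p[1]-50:p[1]+50,p[0]-50:p[0]+50],(400,400),interpolation=2)
c[:300,400:]=cv2.resize(w,(400,300))
c[300:,400:]=cv2.resize(t['image'][160:235,140:240],(400,300),interpolation=2)
c[400:,:400]=cv2.resize(f['image'][180:280,160:300],(400,200),interpolation=2)
cv2.imwrite('pics/c3.png',c)
E
```

```text
[ 2.9000e-01 -1.3000e-01 -1.4000e+00  4.2019e+02 -2.9835e+02  2.3154e+02] [0.58 0.42 0.72 0.68 0.5  1.96]
[-3.66535012e+01  1.23311912e+01  9.56260164e+01 -2.97387174e-03
  7.21222261e+01 -2.00447599e+00] 25.871004098535266 5.95
[293 137]
```

View pics/c3.png

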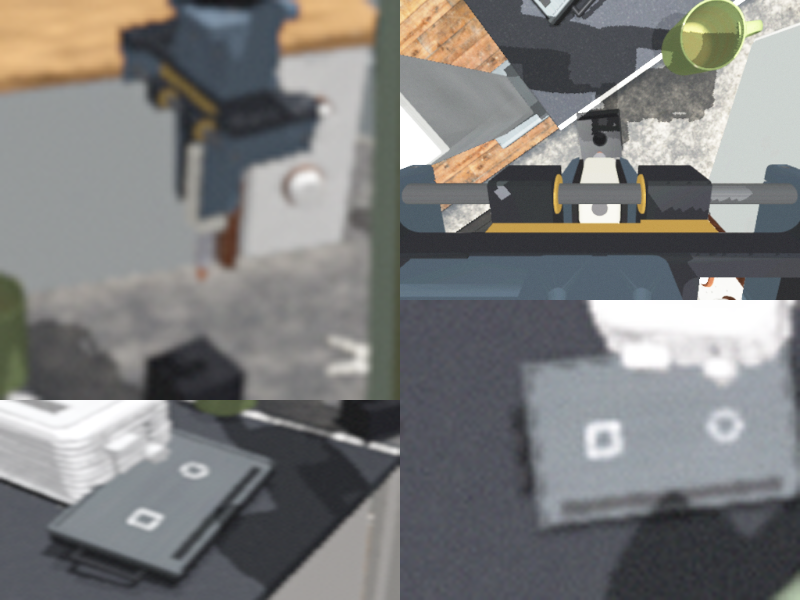

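>>> {"fn": "step_arm", "kwargs": {"steps": [[0,0,0,15,-9,-2,0],[0,0,0,30,-18,-2,0],[0,0,0,34,-21,-2,0],[0,0,0,34,-21,-2,0],[0,0,0,34,-21,-2,0],[0,0,0,34,-21,0,0],[0,0,0,34,-21,0,0],[0,0,0,22,-14,0,0]]}}

```text
time_s: 7.05
ee_pos: [434.1, -17.8, 241.2]
ee_rot: [-180.0, -0.0, 55.4]
force: [-0.5, -0.6, -1.6]
gripper_width: 25.7
gripper_force: 20.0
```

>>> {"fn": "step_arm", "kwargs": {"steps": [[0,0,5,0,0,0,0],[0,0,9,0,0,0,0],[0,0,9,0,0,0,0],[0,0,9,0,0,0,0],[0,0,9,0,0,0,0],[0,0,7,0,0,0,0],[0,0,0,0,0,0,0],[0,0,0,0,0,0,0]]}}

```text
time_s: 8.05
ee_pos: [434.5, -19.9, 241.0]
ee_rot: [-180.0, -0.0, 7.5]
force: [-0.1, -0.3, -1.2]
gripper_width: 26.2
gripper_force: 20.0
```

```bash
cat > m.py <<'E'
from h import *
import pickle,sys
s=state();print(s['ee_pos'],s['ee_rot'],s['qpos'])
f=cam('wrist');pickle.dump(f,open(f'pics/{sys.argv[1]}.pkl','wb'));im=f['image'];cv2.imwrite(f'pics/{sys.argv[1]}.png',cv2.resize(im,None,fx=1.5,fy=1.5))
for n,p in(('sq',[504,63,55]),('ring',[518,-48,55])):print(n,proj(f,p).round(1))
E
python3 m.py v1
```

```text
[434.48145402 -19.90272098 241.02972981] [-1.79995316e+02 -4.83730675e-03  7.47715169e+00] [-4.14217688e+00  4.48351504e+00  1.03630085e+02  5.85255031e-03
  7.18826057e+01  7.83788515e+01]
sq [195.3 109.6]
ring [286.6 110.2]
```

View pics/v1.png

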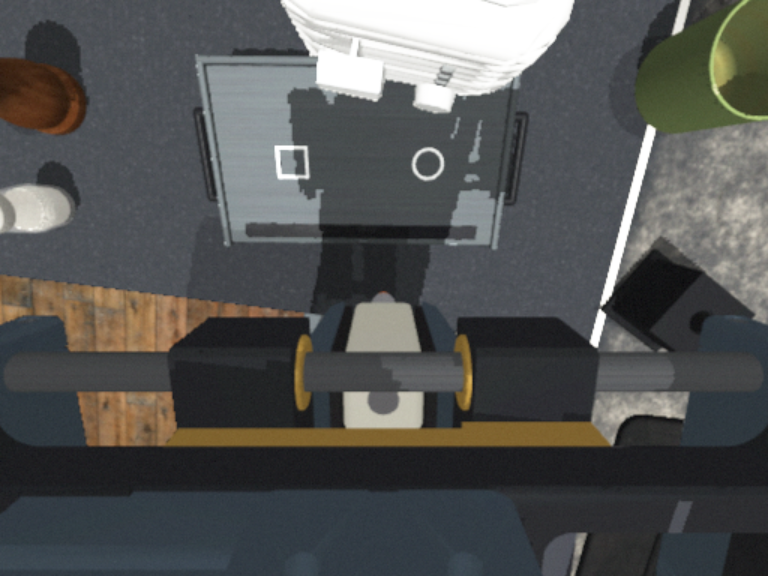

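>>> {"fn": "step_arm", "kwargs": {"steps": [[0,0,0,0,-8,2,0],[0,0,0,0,-15,5,0],[0,0,0,0,-15,5,0],[0,0,0,0,-15,5,0],[0,0,0,0,-12,5,0],[0,0,0,0,-5,3,0],[0,0,0,0,0,0,0],[0,0,0,0,0,0,0]]}}

```text
time_s: 9.1
ee_pos: [426.0, 48.8, 216.1]
ee_rot: [180.0, -0.0, 7.3]
force: [-0.3, 0.3, -1.0]
gripper_width: 26.0
gripper_force: 20.0
```

```bash
python3 m.py v2; python3 - <<'E'
from h import *
import pickle
V=[pickle.load(open(f'pics/v{k}.pkl','rb')) for k in(1,2)]
res={}
for n,p in(('sq',[504,63,55]),('ring',[518,-48,55])):
    rs=[]
    for f in V:
        u,v=proj(f,p).round().astype(int);x0,y0=u-22,v-22
        g=cv2.cvtColor(f['image'],cv2.COLOR_BGR2GRAY)[y0:y0+44,x0:x0+44]
        m=(g>170).astype(np.uint8);k,l,st,ce=cv2.connectedComponentsWithStats(m)
        c=[(i,st[i],ce[i]+[x0,y0]) for i in range(1,k) if st[i,4]>20]
        i=min(c,key=lambda t:np.hypot(*(t[2]-[u,v])));b=i[1]
        cen=np.array([x0+b[0]+(b[2]-1)/2,y0+b[1]+(b[3]-1)/2]);print(n,(u,v),b,i[2].round(1),cen)
        rs.append(ray(f,*i[2]))
    x,e=tri(rs);res[n]=x;print(n,x.round(1),e,[ (o+d*(56-o[2])/d[2]).round(1) for o,d in rs])
d=res['sq']-res['ring'];print(np.linalg.norm(d),np.degrees(np.arctan2(d[1],d[0]))-90)
# plate corners from v1 (1.5x px)
f=V[0]
for q in[(199,60),(521,60),(496,245),(227,242)]:print(q,onz(f,q[0]/1.5,q[1]/1.5,56+(14 if q[1]<100 else -14)+ (4 if q[1]<100 else 0)).round(1))
for q in [(383,98),(450,110)]: print('lever',[onz(f,q[0]/1.5,q[1]/1.5,z).round(0) for z in(80,120,160)])
E
```

```text
[426.0373918   48.83034473 216.08903313] [ 1.79979556e+02 -2.40816212e-02  7.33879245e+00] [ 5.01695856e+00  4.91174499e+00  1.06875754e+02 -2.09515153e-02
  6.81876126e+01  8.76859511e+01]
sq [251.3 109.4]
ring [349.4 109.8]
sq (np.int64(195), np.int64(110)) [ 10   9  23  23 236] [193.  107.8] [194. 108.]
sq (np.int64(251), np.int64(109)) [ 11   9  23  24 207] [251.  107.1] [251.  107.5]
sq [505.8  63.4  67.1] [0.2, 0.2] [array([505.8,  65.8,  56. ]), array([506.5,  63.6,  56. ])]
ring (np.int64(287), np.int64(110)) [ 10  10  21  22 142] [284.9 108.6] [285.  108.5]
ring (np.int64(349), np.int64(110)) [ 10   8  24  25 216] [349.5 108.2] [348.5 108. ]
ring [519.  -44.9  64.2] [0.1, 0.1] [array([519.6, -45.7,  56. ]), array([519.6, -47.5,  56. ])]
109.11614224885612 6.962461069470081
(199, 60) [568.2 133.3  74. ]
(521, 60) [ 599.2 -100.6   74. ]
(496, 245) [ 459.2 -118.2   42. ]
(227, 242) [430.7 118.2  42. ]
lever [array([559.,  -4.,  80.]), array([552.,  -5., 120.]), array([545.,  -6., 160.])]
lever [array([558., -54.,  80.]), array([551., -49., 120.]), array([544., -44., 160.])]
```

View pics/v2.png

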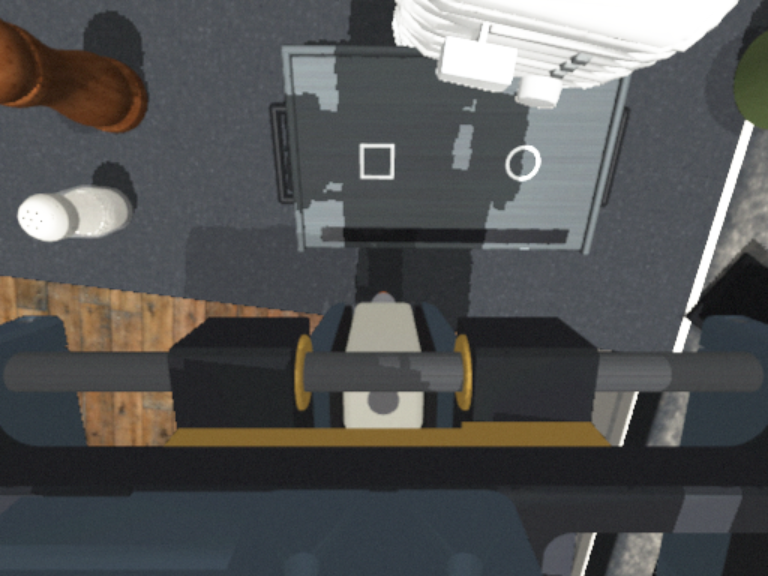

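>>> {"fn": "step_arm", "kwargs": {"steps": [[0,0,0,12,-1,11,0],[0,0,0,15,-1.5,14,0],[0,0,0,17,-1.5,17,0],[0,0,0,15,-1,14,0],[0,3,0,0,0,0,0],[0,5,0,0,0,0,0],[0,4,0,0,0,0,0],[0,0,0,0,0,0,0]]}}

```text
time_s: 10.15
ee_pos: [482.6, 61.5, 159.0]
ee_rot: [-180.0, -11.9, 7.3]
force: [-0.4, 0.4, -0.6]
gripper_width: 26.0
gripper_force: 20.0
```

```bash
cat > st.py <<'E'
from h import *
A=[]
for k in range(8):
    f=cam('scene');s=state();A.append(np.r_[s['force'],s['ee_pos'],s['ee_rot']])
A=np.array(A)[1:].copy();A[:,6]%=360;A=A.mean(0)
Rm=R.from_euler('xyz',A[6:],degrees=True).as_matrix()
xg=np.array([np.cos(np.radians(7.1)),np.sin(np.radians(7.1)),0]);n=np.array([0,0,1])*np.cos(.21)-np.sin(.21)*xg
print('t',s['time_s'],'F',A[:3].round(2),'F.n',(A[:3]@n).round(2),'pos',A[3:6].round(2),'rot',A[6:].round(2),'tilt err',np.degrees(np.arccos(min(1,-Rm[:,2]@n))).round(2))
tip=A[3:6]+72*Rm[:,2]
for m,P in(('sq',[505.5,64,56]),('ring',[519,-47,56])):
    d=np.array(P)-tip;print(m,'tool delta tip->mark',(Rm.T@d).round(1),'height',(-d@n).round(1))
E
python3 st.py; python3 - <<'E'
from h import *
import pickle
f=pickle.load(open('pics/v2.pkl','rb'));T=np.array(f['tool_from_camera']);
for z in(72,68,-50):
    c=np.linalg.inv(T)@[0,0,z,1];print(z,(c[:2]/c[2]*f['f']+[f['cx'],f['cy']])*1.5)
V=[pickle.load(open(f'pics/v{k}.pkl','rb')) for k in(1,2)]
for n,a,b in(('knob',(434,98),(539,92)),('lever',(350,75),(478,63))): print(n,tri([ray(V[0],a[0]/1.5,a[1]/1.5),ray(V[1],b[0]/1.5,b[1]/1.5)]))
S=cam('scene');W=cam('wrist')
s=state();p=proj(S,s['ee_pos']).astype(int);print(p)
cv2.imwrite('pics/d.png',np.hstack([cv2.resize(S['image'][p[1]-40:p[1]+60,p[0]-50:p[0]+50],(500,500),interpolation=2),cv2.resize(W['image'][60:310,180:330],(300,500),interpolation=2)]))
E
```

```text
t 10.55 F [ 0.14 -0.39 -1.36] F.n -1.35 pos [484.45  61.66 159.88] rot [179.99 -11.99   7.36] tilt err 0.07
sq tool delta tip->mark [-0.9  0.4 34. ] height 34.0
ring tool delta tip->mark [ -1.7 112.2  33.9] height 33.9
72 [382.38706189 295.1406883 ]
68 [382.38718184 296.91181234]
-50 [382.39385332 395.41599479]
knob (array([564.61566084, -41.28153348,  76.85961746]), [0.1, 0.1])
lever (array([557.5205114 ,  15.35959198, 146.20078274]), [0.3, 0.3])
[213 215]
```

View pics/d.png

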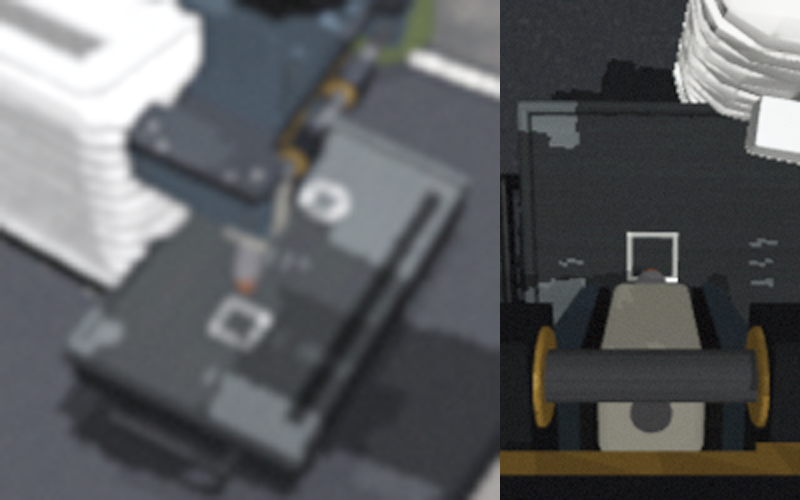

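>>> {"fn": "step_arm", "kwargs": {"steps": [[0,0,0,-0.5,0,6,0],[0,0,0,0,0,8,0],[0,0,0,0,0,8,0],[0,0,0,0,0,5,0],[0,0,0,0,0,4,0],[0,0,0,0,0,4,0],[0,0,0,0,0,3,0],[0,0,0,0,0,0,0]]}}

```text
time_s: 11.65
ee_pos: [491.1, 62.5, 122.7]
ee_rot: [180.0, -12.0, 7.4]
force: [-0.2, 1.1, 1.6]
gripper_width: 26.0
gripper_force: 20.0
```

```bash
python3 st.py
```

```text
t 12.05 F [-0.49 -0.06  0.45] F.n 0.54 pos [491.12  62.54 122.86] rot [179.99 -12.02   7.36] tilt err 0.05
sq tool delta tip->mark [ 0.2  0.4 -3.6] height -3.6
ring tool delta tip->mark [ -0.6 112.2  -3.8] height -3.7
```

>>> {"fn": "step_arm", "kwargs": {"steps": [[0,0,0,0,0,1.5,0],[0,0,0,0,0,1,0],[0,0,0,0,0,0,0],[0,0,0,0,0,0,0],[0,0,0,0,0,0,0],[0,0,0,0,0,0,0],[0,0,0,0,0,0,0],[0,0,0,0,0,0,0]]}}

```text
time_s: 13.05
ee_pos: [491.6, 62.6, 120.3]
ee_rot: [180.0, -12.0, 7.4]
force: [-0.7, -0.2, 1.2]
gripper_width: 25.6
gripper_force: 20.0
```

```bash
python3 st.py;python3 - <<'E'
from h import *
S=cam('scene');W=cam('wrist');p=proj(S,[505.5,64,56]).astype(int)
print(p)
cv2.imwrite('pics/e.png',np.hstack([cv2.resize(S['image'][p[1]-25:p[1]+25,p[0]-25:p[0]+25],(400,400),interpolation=2),cv2.resize(W['image'][60:260,180:330],(300,400),interpolation=2)]))
E
```

```text
t 13.45 F [-0.59  0.24  1.27] F.n 1.36 pos [491.63  62.6  120.25] rot [179.99 -12.01   7.35] tilt err 0.05
sq tool delta tip->mark [ 0.3  0.4 -6.3] height -6.3
ring tool delta tip->mark [ -0.5 112.2  -6.4] height -6.3
[210 239]
```

View pics/e.png

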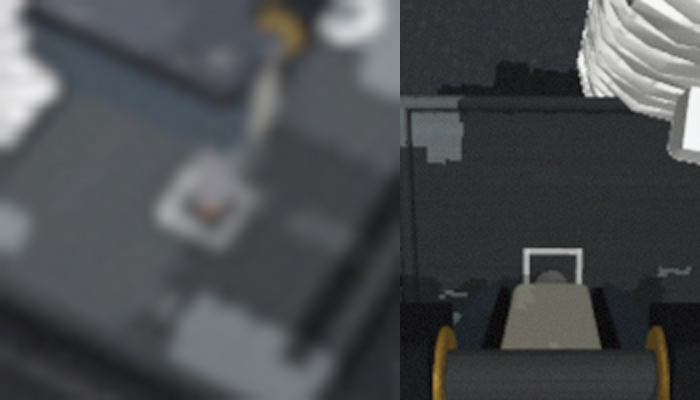

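>>> {"fn": "step_arm", "kwargs": {"steps": [[0,0,0,0,0,0,0],[0,0,0,0,0,0,0],[0,0,0,0,0,0,0],[0,0,0,0,0,0,0],[0,0,0,0,0,-5,0],[0,0,0,0,0,-10,0],[0,0,0,0,0,-14,0],[0,0,0,0,0,-11,0]]}}

```text
time_s: 14.55
ee_pos: [483.3, 61.5, 160.5]
ee_rot: [180.0, -12.1, 7.4]
force: [-0.1, -0.0, -1.5]
gripper_width: 26.0
gripper_force: 20.0
```

>>> {"fn": "step_arm", "kwargs": {"steps": [[0,0,0,0,0,0,0],[0,0,0,0,12,0,0],[0,0,0,0,20,0,0],[0,0,0,0,25,0,0],[0,0,0,0,25,0,0],[0,0,0,0,20,0,0],[0,0,0,-0.5,10,0,0],[0,0,0,0,0,0,0]]}}

```text
time_s: 15.55
ee_pos: [496.9, -50.2, 158.8]
ee_rot: [-180.0, -12.0, 7.3]
force: [-0.6, 0.7, -2.1]
gripper_width: 25.9
gripper_force: 20.0
```

```bash
python3 st.py; python3 - <<'E'
from h import *
S=cam('scene');W=cam('wrist');s=state();Rm=R.from_euler('xyz',s['ee_rot'],degrees=True).as_matrix()
print(proj(W,s['ee_pos']+72*Rm[:,2]),proj(S,s['ee_pos']+72*Rm[:,2]))
# ring contour in wrist view: predicted and measured
u,v=proj(W,[519,-47,56]);print(u,v);p=proj(S,[519,-47,60]).astype(int);print(p)
cv2.imwrite('pics/g.png',np.hstack([cv2.resize(S['image'][p[1]-30:p[1]+20,p[0]-25:p[0]+25],(400,400),interpolation=2),cv2.resize(W['image'][100:240,205:310],(300,400),interpolation=2)]))
E
```

```text
t 15.95 F [ 0.14 -0.02 -1.47] F.n -1.47 pos [497.02 -49.12 159.18] rot [180.01 -11.99   7.39] tilt err 0.08
sq tool delta tip->mark [   1.  -111.1   33.7] height 33.6
ring tool delta tip->mark [ 0.2  0.7 33.5] height 33.5
[255.03685113 196.97140169] [228.49193977 207.30091636]
255.52452279670928 188.29811222147939
[227 213]
```

View pics/g.png

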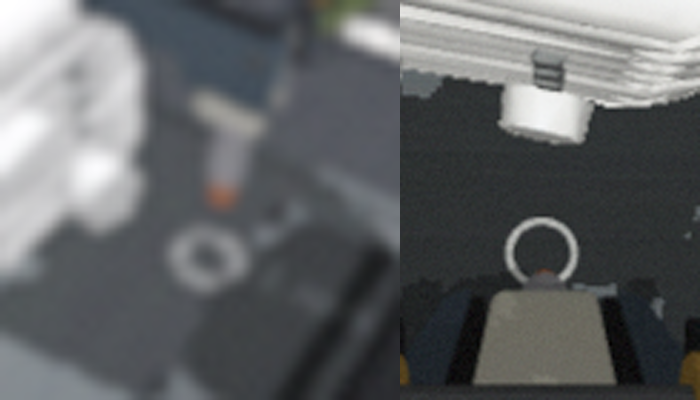

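>>> {"fn": "step_arm", "kwargs": {"steps": [[0,0,0,0,0,6,0],[0,0,0,0,0,8,0],[0,0,0,0,0,8,0],[0,0,0,0,0,5,0],[0,0,0,0,0,4,0],[0,0,0,0,0,4,0],[0,0,0,0,0,3,0],[0,0,0,0,0,0,0]]}}

```text
time_s: 17.05
ee_pos: [505.1, -48.6, 122.2]
ee_rot: [180.0, -12.0, 7.4]
force: [-0.6, -0.1, 0.9]
gripper_width: 25.6
gripper_force: 20.0
```

```bash
python3 st.py
```

```text
t 17.45 F [-0.75 -0.19  0.66] F.n 0.81 pos [505.06 -48.63 122.28] rot [179.99 -12.02   7.36] tilt err 0.04
sq tool delta tip->mark [   0.7 -111.7   -4.1] height -4.2
ring tool delta tip->mark [-0.1  0.2 -4.3] height -4.3
```

>>> {"fn": "step_arm", "kwargs": {"steps": [[0,0,0,0,0,1.0,0],[0,0,0,0,0,0.6,0],[0,0,0,0,0,0,0],[0,0,0,0,0,0,0],[0,0,0,0,0,0,0],[0,0,0,0,0,0,0],[0,0,0,0,0,0,0],[0,0,0,0,0,0,0]]}}

```text
time_s: 18.45
ee_pos: [505.4, -48.6, 120.5]
ee_rot: [180.0, -12.0, 7.4]
force: [-0.6, -0.1, 1.5]
gripper_width: 25.8
gripper_force: 20.0
```

>>> {"fn": "step_arm", "kwargs": {"steps": [[0,0,0,0,0,0,0],[0,0,0,0,0,0,0],[0,0,0,0,0,0,0],[0,0,0,0,0,0,0],[0,0,0,0,0,0,0],[0,0,0,0,0,0,0],[0,0,0,0,0,0,0],[0,0,0,0,0,0,0]]}}

```text
time_s: 19.45
ee_pos: [505.4, -48.6, 120.6]
ee_rot: [180.0, -12.0, 7.4]
force: [-0.7, 0.6, 1.3]
gripper_width: 25.7
gripper_force: 20.0
```

```bash
python3 st.py
```

```text
t 19.85 F [-0.04 -0.1   1.15] F.n 1.13 pos [505.37 -48.57 120.53] rot [179.99 -12.01   7.35] tilt err 0.05
sq tool delta tip->mark [   0.8 -111.6   -5.9] height -6.0
ring tool delta tip->mark [-0.   0.2 -6. ] height -6.0
```

Force (about 2.5 N) and geometry (6.0 mm) both put the tip about half way in at the ring mark, so I'm handing in.

```bash
python3 -c "
from workcell import *
print(job_done())"
```

```text
the job is handed in; nothing more can be done
None
```

The job is handed in at about 20 s: the thermometer was held square to the plate with its tip about half way in, first on the square mark and then, after a clear lift, on the ring mark, where it is still pressed and held; no verdict came back from the hand-in.

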